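# Lift a populated circuit board off its stand with a board lifter and send it down the rail

### The arm

A 6-joint arm with a two-finger parallel gripper is mounted at the origin on a cart in front of the work surface, level with it; the furniture and walls round the work are solid. World frame = base frame: x ahead of the robot, y to its left, z up, the work surface at z = 0. Lengths are in m, angles in rad, forces in N, time in s.
With the tool pointing down it reaches from about 0.3 to 0.875 m from the base axis. Payload 6.4 kg.
Tool frame: the origin (TCP) lies midway between the tips of the shut fingers; the grasp point (between the pads) lies 19 mm behind it; z points along the fingers, y is the line along which they close (so a half turn about z gives the same grasp; the last joint's range is limited). The gripper opens to 85 mm and grips with 20 to 120 N. Pads are 22 mm wide; open, the fingers measure 114 mm over their backs; the gripper's body (76 mm by 85 mm) begins 54 mm behind the grasp point. The pads swing forward as they close: fully open they stand 13 mm farther back than shut.
Start: joints at [0.961, 0.181, 1.607, -0, 1.354, -0.206], TCP at [0.226, 0.529, 0.231] pointing down, gripper open.
Joint ranges: [-2.99, 2.99], [-0.89, 2.07], [0.3, 2.58], [-1.14, 4.28], [0, 2.63], [-3.12, 3.12]. Speed limits (rad/s): [2.57, 2.57, 3.01, 3.14, 3.14, 3.14].

### API

Orientations are given as a unit quaternion [w, x, y, z].
In Python, from bench import * gives the robot as it stands.
- The arm moves only by the tool play_rows, never from a script. Its argument "plan" is a list of rows, each a list of 3 entries, a list of its own where there are three numbers: the finger opening in mm, from 0 to 85.4, then the shift along the tool's x, y, z normalised to -1 to 1, where 1 is 40 cm, then the turn about the tool's z normalised to -1 to 1, where 1 is pi rad. A call has 1 to 10 rows; each row is the pose to reach, as a shift and turn from the pose commanded when the call began, along the tool's axes at that moment, turning the shorter way round; what a row does not reach only later rows make up. A row lasts 1/10 s, in which the tool goes at most 50 mm and 8.59 degrees, less where a joint would pass 70% of its speed; a pose out of reach is approached as far as the arm can. A call with a number of a shift or a turn outside -1 to 1 is refused whole. A call with a gripper value outside its range is refused whole. The fingers move at their own pace and stop on an object; the grip force is fixed at half the most. Time passes only in rows, so rows that repeat a pose let the fingers close. It gives the time, the measured TCP pose, the force, the opening and the grip force at its end, in the units of the state.
- get_obs(): the state, without advancing time (a new reading comes with each control period).
- camera(name): name is "scene" or "top" or "wrist"; returns a dict with "image" (420x560x3 uint8, red, green, blue), "range_z" (420x560 float32, m along the optical axis (not along the pixel's ray), 0 where there is no reading), "intrinsics" (3x3 intrinsics, pixels), "k1" (the pictures are not rectified: a ray, as slopes to the right and down, at radius r is drawn at 1 + k1 r^2 times it, then the intrinsics apply), "rvec" (rotation vector, rad) and "tvec" (3), from world to camera coordinates, as OpenCV has them; the wrist camera has in their place "T_tool_cam" (4x4, takes a point from camera to tool coordinates, whose origin is the TCP and whose axes are the flange's). Camera axes: x right, y down, z forward; pixel columns grow to the right and rows downward; lengths in m; the calibration is good to about 2 mm. A picture is of the moment at which its call begins: read the wrist's pose just before it.
- hand_in(): hands the job in; it is judged then, once.
Trained networks look in a picture, given as the dict that the camera call returned (one of the last four; its "shot" number tells which), for a name from the list of things; names that differ only in an ending like _2 or _b are one class to them, and where a whole thing is asked for, a point or a joint stands for the part that bears it (a point fixed in the world has none). Each returns a list of dicts, best first, with "conf" (0 to 1); they miss things now and then, are a little off and sometimes report something else, mostly with a low value. They report only what shows in the picture. A call takes as long as a camera call. They do not tell look-alikes from the thing itself.
- search_frame(picture, label): "rect" ([centre column, centre row, width, height] in pixels, round what is visible of it).
- masks_of(picture, label): "mask" (420x560 bool, what is visible of it) and "rect" ([centre column, centre row, width, height] in pixels, round what is visible of it).
The state is a dict: "time_s": time; "q": joint angles; "dq": joint speeds; "joint_efforts": joint torques, N m; "eef_pos": TCP position; "eef_rot": TCP orientation; "wrist_force": force on the tool from outside, world axes, zero at the start; "torque": the same for the moment, N m; "opening": opening from 0.0 (shut) to 1.0 (fully open); "grasp_force": force on a finger pad.
Only numpy, scipy, OpenCV 4.12 (cv2) and the standard library are available. Lean on these libraries where they do the work, as an engineer would, in place of code of your own. Each camera call takes 0.05 s, during which the arm holds its last target. There are 200 camera calls.

### The job

The green circuit board on the aluminium stand has just been populated and its parts are only lightly stuck on, so never touch it with the gripper and never tip or drop it: slide the steel board lifter (the spatula) under it, lift it level, and set it down flat between the stops of the carrier on the rail. Then lay the lifter down flat on the desk, and push the loaded carrier by its orange tab along the rail to the inspection station in front of the lamp, until the spring detent holds it there. Do not disturb the other things on the desk.

Things in the scene. Friction and masses are not known exactly. Their poses are not given: they have to be found in the camera images.
- board: Green circuit board, 100 (x) x 90 (y) x 2.4 mm thick, parts up to 12 mm high on its top, 90 g. Origin: centre of its underside; z up. At the start it lies loose across the two ledges of the stand, its x along the stand's x.
- stand: Fixed aluminium board stand, 124 x 120 mm; origin under its centre on the desk, z up. Base plate top at 6 mm. Two ledges along x, tops at 20 mm, inner faces at y = +-36 mm: the channel under the board is 72 mm wide, 14 mm high, open at front (-x, robot side) and back. Side lips 4 mm high at y = +-48 mm, rear stops 5 mm high on the ledges at x = +52 mm; nothing at the front.
- lifter: Board lifter, a cranked spatula, 150 g, standing on its blade: steel blade 52 mm wide, x = -60 to +50 mm, 2.5 mm thick; a crank slants up and back from x = -60 to -76 mm; black level handle x = -77 to -167 mm, 16 mm wide, 20 mm high, its middle 48 mm above the blade's underside. Origin on the blade's underside, centre line, 50 mm behind the tip; x to the tip, z up.
- lifter_grip (a point): Point in the middle of the lifter's handle, at lifter x = -105, y = 0, z = 48 mm: grip here across the 16 mm width; axes as the lifter's.
- lifter_tip (a point): Middle of the blade's front edge, on its underside (lifter x = +50 mm).
- nest (a point): Centre of the carrier's nest at ledge height (38 mm above the desk): the board's underside centre belongs here. x away from the robot along the ledges, y against the travel. Ledge inner faces y = +-36 mm; channel between them 14 mm deep, open at front and back. Side walls at y = +-49 mm, corner stops on the ledges at x = +-54 mm, 5 mm high plus lead-in slopes to 11 mm. Carrier 120 x 120 mm.
- push_tab (a point): Centre of the flat rear face of the carrier's orange upright tab: 44 mm wide (nest x), 10 mm thick (nest y), from 24 to 73 mm above the desk; this point is 61 mm above the desk, 71 mm from the nest's centre in its +y. Push towards -y of the nest.
- carrier (a joint): Carrier's slide along the rail (m): 0 at the loading end, growing towards -y of the nest (robot's right). The inspection station's spring detent (a ball between two pins; red knob behind the rail, yellow mark in front) holds it at 0.140: it takes about 4 N to enter and draws in the last 4 mm from either side; end stop at 0.145. Friction 1.2 N.
- mug: White mug, 96 mm high, standing to the right. Leave alone.
- flux_jar: Small amber screw-lid jar, 45 mm across, 52 mm high, left of the board stand. Leave alone.
- pliers: Long-nose pliers with red handles lying on the left. Leave alone.
- glue_stick: Glue stick, 92 mm high, 27 mm across, standing at the far right. Leave alone.
- ball_pen: Black ball pen, 134 mm, lying on the left. Leave alone.
Mind the look-alikes: they are no part of the job. There is more than one size of the lifter; the one meant has the size given above. Several things have the shape of the board; the one meant has the colours described above.

How it is judged:
On the way, in this order (a step that is already met when the one before it is completed fails the run):
1. the board is lifted clear of the stand on the lifter (contact force between board and lifter above 0.2 N and contact force between board and stand below 0.01 N and z of board in the frame of stand above 0.026 m), for 0.2 s.
2. the board lies flat in the carrier's nest, the lifter off it (x of board in the frame of nest between -0.007 and 0.007 m and y of board in the frame of nest between -0.007 and 0.007 m and z of board in the frame of nest between -0.003 and 0.003 m and angle between the z axis of board and the z axis of nest, either way round below 0.06 rad and contact force between board and lifter below 0.05 N), for 0.2 s.
3. the loaded carrier is held in the station's detent (all of step 2 and value of joint carrier between 0.136 and 0.144 m), for 0.2 s.
At the end, for the whole second after the job is handed in: Board at rest on the nest's ledges (within 7 mm in x and y, 3 mm in height, 0.06 rad of level), off the lifter; carrier joint 0.136 to 0.144 m; lifter at rest on its blade on the desk (origin below 20 mm, tilt under 0.15 rad) (all of step 3 and linear speed of each of board, lifter below 0.02 m/s and height (world z) of lifter below 0.02 m and angle between lifter's own z axis and vertical below 0.15 rad); the robot touches nothing.
It fails at once if the gripper or arm touches the board (contact force between any of the fingers, the arm and board above 0.3 N).
It fails at once if the board is tipped more than 0.3 rad (angle between board's own z axis and vertical above 0.3 rad).
It fails at once if the board is dropped or tossed (faster than 0.3 m/s with nothing under it) (contact force between board and anything else below 0.001 N and linear speed of board above 0.3 m/s).
It fails at once if one of the other things is moved more than 30 mm (distance of any of mug, flux_jar, pliers, glue_stick, ball_pen from where it was at the start of the episode above 0.03 m).
It also fails if it takes over 67 s, if anything falls off the work surface, if the arm or the gripper's body presses on something with over 40 N, if the wrist force passes 120 N, or if a joint passes its speed limit or range.

## Working session

There is one attempt and no reset: what is moved stays moved. The work goes in short steps, Python scripts to look and compute and a tool call to move; the robot and the scene stay as the last step left them, time stands still between calls to the robot, and variables do not carry over. Pictures are saved under pics/ and viewed, at most 10 in all, crops included, and the job is handed in when it is done.

Besides the shell and the picture viewer there is one more tool, called by a JSON object that holds its "name" and its "arguments", one argument or row to a line. play_rows: Moves the arm, as the interface text tells. Its arguments: {"type":"object","properties":{"plan":{"type":"array","items":{"type":"array"}}},"required":["plan"]}

```bash
mkdir -p pics
cat > h.py <<'E'
from bench import *
import numpy as np, cv2
from scipy.spatial.transform import Rotation as R
def T_wc(p,obs=None):
    T=np.eye(4)
    if 'rvec' in p:
        Rm=R.from_rotvec(np.ravel(p['rvec'])).as_matrix(); T[:3,:3]=Rm.T; T[:3,3]=-Rm.T@np.ravel(p['tvec']); return T
    q=obs['eef_rot']; T[:3,:3]=R.from_quat([q[1],q[2],q[3],q[0]]).as_matrix(); T[:3,3]=obs['eef_pos']
    return T@np.array(p['T_tool_cam'])
def cloud(p,T):
    K=np.array(p['intrinsics']); u,v=np.meshgrid(np.arange(560),np.arange(420))
    pts=np.stack([u,v],-1).reshape(-1,1,2).astype(float)
    s=cv2.undistortPoints(pts,K,np.array([p['k1'],0,0,0.])).reshape(420,560,2)
    z=p['range_z']; c=np.dstack([s[...,0]*z,s[...,1]*z,z])
    w=c@T[:3,:3].T+T[:3,3]; w[z==0]=np.nan
    return w
def shot(name):
    o=get_obs(); p=camera(name); T=T_wc(p,o); return p,T,cloud(p,T)
def save(p,f,crop=None,s=1):
    im=p['image'][...,::-1]
    if crop: im=im[crop[1]:crop[3],crop[0]:crop[2]]
    cv2.imwrite('pics/'+f,cv2.resize(im,None,fx=s,fy=s,interpolation=cv2.INTER_CUBIC))
E
python3 - <<'E'
from h import *
ims=[]
for n in ['scene','top']:
    p,T,w=shot(n); save(p,n+'1.png',s=1.4); print(n,T[:3,3].round(3))
    for l in ['board','stand','lifter','lifter_grip','nest','push_tab','carrier','mug','flux_jar','pliers','glue_stick','ball_pen']:
        for d in masks_of(p,l)[:4]:
            m=d['mask']; q=w[m]; q=q[~np.isnan(q[:,0])]
            if len(q): print(l,round(d['conf'],2),np.round(d['rect']),np.median(q,0).round(3),np.percentile(q,3,0).round(3),np.percentile(q,97,0).round(3))
E
```

```text
scene [-0.204  0.88   0.667]
board 0.83 [368. 210.  34.  17.] [ 0.321 -0.214  0.002] [ 0.271 -0.263 -0.001] [ 0.37  -0.169  0.011]
board 0.42 [285. 187.  52.  34.] [ 0.591 -0.121  0.031] [ 0.543 -0.176  0.015] [ 0.66  -0.049  0.069]
stand 0.39 [225. 236.  28.  29.] [0.552 0.207 0.006] [0.546 0.142 0.002] [0.56  0.256 0.02 ]
lifter 0.84 [307. 214.  51.  41.] [ 0.426 -0.028  0.003] [ 0.404 -0.132 -0.   ] [0.462 0.06  0.058]
lifter 0.65 [252. 281.  54.  17.] [0.369 0.309 0.002] [ 0.284  0.288 -0.001] [0.429 0.329 0.041]
lifter_grip 0.6 [309. 215.  58.  37.] [ 0.426 -0.027  0.003] [ 0.404 -0.13  -0.   ] [0.461 0.059 0.058]
lifter_grip 0.58 [252. 281.  55.  14.] [0.373 0.309 0.002] [ 0.285  0.295 -0.001] [0.429 0.329 0.041]
nest 0.82 [283. 187.  46.  33.] [ 0.592 -0.123  0.031] [ 0.543 -0.177  0.016] [ 0.661 -0.049  0.068]
push_tab 0.77 [284. 186.  46.  30.] [ 0.592 -0.121  0.031] [ 0.543 -0.176  0.018] [ 0.659 -0.049  0.069]
carrier 0.68 [282. 188.  41.  29.] [ 0.591 -0.12   0.031] [ 0.543 -0.175  0.018] [ 0.659 -0.049  0.069]
mug 0.64 [370. 173.  32.  29.] [ 0.407 -0.346  0.063] [ 0.372
[... 1553 characters left out ...]
5 0.027]
mug 0.68 [402. 231.  35.  37.] [ 0.419 -0.388  0.037] [ 0.366 -0.414  0.014] [ 0.46  -0.335  0.098]
mug 0.15 [137. 189.  13.  29.] [0.571 0.489 0.008] [0.522 0.46  0.   ] [0.619 0.503 0.015]
flux_jar 0.64 [165. 209.  16.  13.] [0.495 0.37  0.049] [0.476 0.353 0.003] [0.515 0.391 0.058]
pliers 0.52 [138. 188.  16.  30.] [0.566 0.488 0.007] [ 0.522  0.46  -0.004] [0.614 0.503 0.015]
glue_stick 0.46 [414. 176.  16.  10.] [ 0.578 -0.408  0.077] [ 0.57  -0.422  0.005] [ 0.591 -0.401  0.096]
ball_pen 0.64 [297. 226.  64.  19.] [ 0.429 -0.014  0.004] [ 0.405 -0.132 -0.005] [0.464 0.06  0.061]
ball_pen 0.55 [162. 180.  40.  14.] [0.601 0.39  0.006] [ 0.581  0.348 -0.003] [0.617 0.448 0.014]
```

View pics/top1.png

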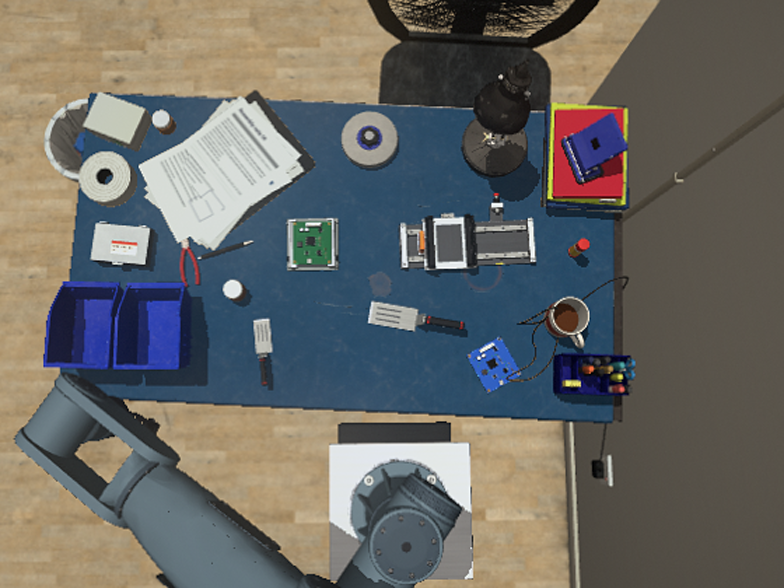

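Run:
```python
from h import *
p,T,w=shot('top'); save(p,'crop1.png',(130,140,380,300),3.1)
o=get_obs(); print(o)
for d in masks_of(p,'lifter')[:2]:
    m=d['mask'];q=w[m]; q=q[~np.isnan(q[:,0])]; r=cv2.minAreaRect(q[:,:2].astype(np.float32)); print(r)
    hi=q[q[:,2]>0.035]; print(len(hi), cv2.minAreaRect(hi[:,:2].astype(np.float32)),hi.mean(0),np.median(hi[:,2]))
    lo=q[q[:,2]<0.02]; print(len(lo),lo.mean(0),lo.min(0),lo.max(0))
p,T,w=shot('wrist'); print(T[:3,:4].round(3))
```

```text
{'time_s': 1.35, 'q': array([ 9.60726673e-01,  1.80816837e-01,  1.60699139e+00,  2.04340846e-06,
        1.35379790e+00, -2.06310982e-01]), 'dq': array([ 0.00193296, -0.00137334,  0.00086451,  0.0002273 ,  0.00150671,
        0.00102188]), 'joint_efforts': array([-1.70539315e-03, -4.44853091e+01, -3.51663029e+01, -2.51991469e-04,
        1.11421163e-03,  2.78523845e-05]), 'eef_pos': array([0.22590411, 0.52878424, 0.23128315]), 'eef_rot': array([-3.58983762e-06,  2.00511069e-01,  9.79691437e-01, -5.78703383e-06]), 'wrist_force': array([-0.26625825, -0.59416205,  0.77209434]), 'torque': array([-0.01266193,  0.00216151, -0.07777739]), 'grasp_force': 0.0, 'opening': 0.996686546875427}
((0.3567345142364502, 0.31132569909095764), (0.15326742827892303, 0.039829179644584656), 2.859280824661255)
78 ((0.3134956359863281, 0.3050355613231659), (0.06662158668041229, 0.011510353535413742), 5.641381740570068) [0.31446629 0.30490138 0.04061825] 0.040834124727907595
319 [0.38778922 0.3135176  0.00165165] [ 0.2877762   0.29205343 -0.01133548] [0.43303729 0.3346268  0.01936387]
((0.42682039737701416, -0.039460957050323486), (0.21789249777793884, 0.05509141460061073), 79.62674713134766)
181 ((0.4178536832332611, -0.09836551547050476), (0.09859035164117813, 0.023089945316314697), 80.8735122680664) [ 0.41578851 -0.09616219  0.05528544] 0.05639103837423787
604 [0.43546612 0.00671964 0.00215833] [ 0.40168314 -0.14010046 -0.01058115] [0.4718515  0.07029272 0.01874409]
[[ 0.393  0.876  0.281  0.154]
 [ 0.92  -0.374 -0.121  0.558]
 [-0.001  0.306 -0.952  0.374]]
```

View pics/crop1.png

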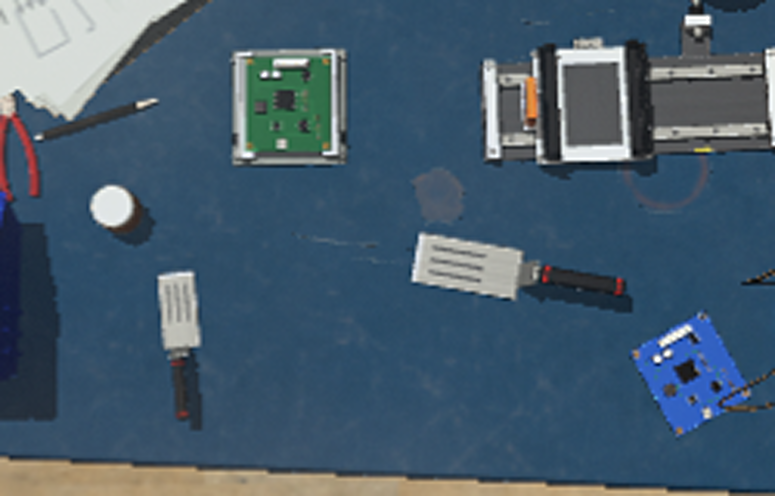

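Look-alikes (top pixels): lifters are the small one (188,251) and the large one (298,226). The large one measures 218 × 55 mm, so it is the one meant. Boards are green on the stand (223,172), blue on the desk (352,260) and blue on the box at far right; the green one is meant. The crop shows the orange tab on the left (+y) side of the carrier.

{"name": "play_rows", "arguments": {
  "plan": [
    [85,[-0.525,-0.625,0],0.43],
    [85,[-0.525,-0.625,0],0.43],
    [85,[-0.525,-0.625,0],0.43],
    [85,[-0.525,-0.625,0],0.43],
    [85,[-0.525,-0.625,0],0.43],
    [85,[-0.525,-0.625,0],0.43],
    [85,[-0.525,-0.625,0],0.43],
    [85,[-0.525,-0.625,0],0.43],
    [85,[-0.525,-0.625,0],0.43],
    [85,[-0.525,-0.625,0],0.43]
  ]
}}

```text
time_s: 2.45
eef_pos: [0.321, 0.216, 0.2315]
eef_rot: [0.0, 0.77, 0.638, 0.0]
wrist_force: [0.5, 0.4, -0.0]
opening: 0.994
grasp_force: 0.0
```

{"name": "play_rows", "arguments": {
  "plan": [
    [85,[-0.707,0.376,0],0],
    [85,[-0.707,0.376,0],0],
    [85,[-0.707,0.376,0],0],
    [85,[-0.707,0.376,0],0],
    [85,[-0.707,0.376,0],0],
    [85,[-0.707,0.376,0],0],
    [85,[-0.707,0.376,0],0],
    [85,[-0.707,0.376,0],0]
  ]
}}

```text
time_s: 3.25
eef_pos: [0.4175, -0.0916, 0.2313]
eef_rot: [0.0, 0.769, 0.639, -0.0]
wrist_force: [0.3, 0.2, -0.5]
opening: 1.0
grasp_force: 0.0
```

Run:
```python
from h import *
p,T,w=shot('wrist'); save(p,'w1.png',s=1.4); o=get_obs(); print(o['eef_pos'],o['eef_rot'],o['q'],o['time_s'])
ds=[d for d in masks_of(p,'lifter')]
for d in ds[:2]:
    m=d['mask'];q=w[m]; q=q[~np.isnan(q[:,0])]; print(d['conf'],d['rect'])
    for n,s in (('hi',q[q[:,2]>.045]),('lo',q[q[:,2]<.012])):
        if len(s)<20: continue
        c=s.mean(0); u,_,vt=np.linalg.svd(s[:,:2]-c[:2],full_matrices=False); a=vt[0]*np.sign(vt[0][1]); t=(s[:,:2]-c[:2])@a; n_=(s[:,:2]-c[:2])@[-a[1],a[0]]
        print(n,len(s),c.round(4),np.median(s[:,2]).round(4),np.degrees(np.arctan2(a[1],a[0])).round(2),np.percentile(t,[1,99]).round(4),np.percentile(n_,[1,99]).round(4),cv2.minAreaRect(s[:,:2].astype(np.float32)))
```

```text
[ 0.41695356 -0.08976316  0.23104904] [-5.17604952e-04  7.68733397e-01  6.39569147e-01 -5.59716429e-05] [-4.92103991e-01 -1.68138120e-01  1.95842417e+00  2.91723183e-04
  1.35230816e+00 -3.09246591e-01] 3.3
0.86 [285.9, 133.0, 53.1, 227.4]
hi 1548 [ 0.4189 -0.0987  0.0572] 0.0581 79.75 [-0.048   0.0415] [-0.0087  0.0078] ((0.4186314344406128, -0.10298320651054382), (0.09275389462709427, 0.02369438111782074), 79.59830474853516)
lo 5795 [0.4392 0.0097 0.0026] 0.0025 79.75 [-0.0561  0.0528] [-0.0254  0.0255] ((0.428100049495697, -0.051527492702007294), (0.23277771472930908, 0.05255192518234253), 79.63455963134766)
0.7 [459.8, 412.4, 21.7, 10.4]
hi 274 [ 0.5829 -0.4044  0.0673] 0.0661 112.66 [-0.0083  0.0031] [-0.0095  0.0138] ((0.5303208827972412, -0.263996958732605), (0.024413228034973145, 0.3230072259902954), 19.855573654174805)
```

{"name": "play_rows", "arguments": {
  "plan": [
    [60,[0.0075,0.0095,0.25],0],
    [60,[0.0075,0.0095,0.4],0],
    [60,[0.0075,0.0095,0.505],0],
    [60,[0.0075,0.0095,0.505],0],
    [10,[0.0075,0.0095,0.505],0],
    [10,[0.0075,0.0095,0.505],0],
    [10,[0.0075,0.0095,0.505],0],
    [10,[0.0075,0.0095,0.505],0],
    [10,[0.0075,0.0095,0.505],0],
    [10,[0.0075,0.0095,0.505],0]
  ]
}}

```text
time_s: 4.35
eef_pos: [0.4236, -0.0882, 0.0318]
eef_rot: [0.003, 0.769, 0.639, 0.001]
wrist_force: [-0.1, -0.8, 8.2]
opening: 0.174
grasp_force: 61.9
```

View pics/w1.png

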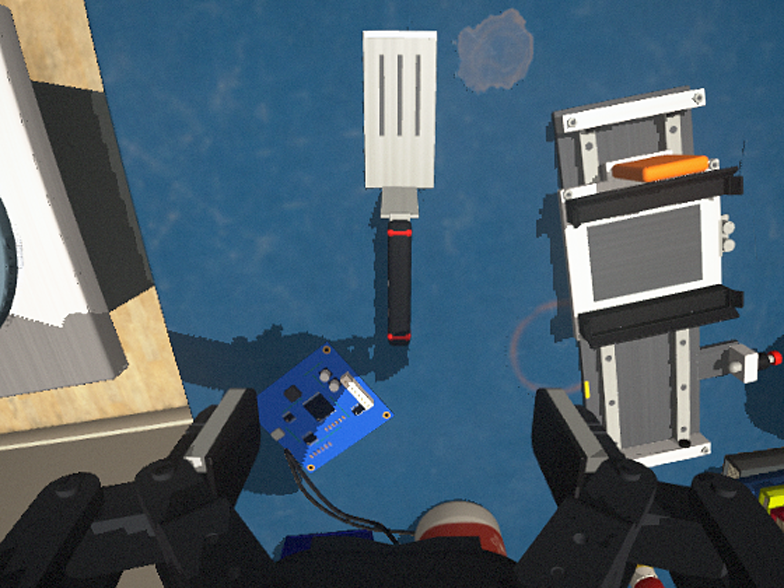

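{"name": "play_rows", "arguments": {
  "plan": [
    [10,[0,0,-0.06],0],
    [10,[0,0,-0.18],0],
    [10,[0,0,-0.3],0],
    [10,[0.02,0.01,-0.42],0.04],
    [10,[0.08,0.03,-0.53],0.085],
    [10,[0.16,0.06,-0.63],0.13],
    [10,[0.24,0.1,-0.63],0.175],
    [10,[0.31,0.14,-0.63],0.22],
    [10,[0.355,0.16,-0.63],0.265],
    [10,[0.355,0.16,-0.63],0.31]
  ]
}}

```text
time_s: 5.35
eef_pos: [0.5106, 0.043, 0.2818]
eef_rot: [-0.0, 0.979, 0.203, 0.0]
wrist_force: [-0.7, -0.3, -1.7]
opening: 0.17
grasp_force: 60.7
```

{"name": "play_rows", "arguments": {
  "plan": [
    [10,[0,0,0],0.04],
    [10,[0,0,0],0.085],
    [10,[0,0,0],0.1295],
    [10,[0,0,0],0.1295],
    [10,[0,0,0],0.1295]
  ]
}}

```text
time_s: 5.85
eef_pos: [0.5099, 0.041, 0.2816]
eef_rot: [0.0, 1.0, 0.005, 0.0]
wrist_force: [-0.0, -0.3, -1.2]
opening: 0.176
grasp_force: 60.6
```

Run:
```python
from h import *
p,T,w=shot('wrist'); o=get_obs(); save(p,'w2.png',s=1.4); print(o['eef_pos'],o['eef_rot'],o['time_s'])
np.savez('w2.npz',w=w,im=p['image'])
for l in ['lifter','board','stand','carrier']:
  for d in masks_of(p,l)[:2]:
    m=d['mask'];q=w[m]; q=q[~np.isnan(q[:,0])]; print(l,d['conf'],d['rect'],np.median(q,0).round(4))
    if l=='lifter' and d['conf']>.3:
        b=q[(q[:,2]<np.median(q[:,2])+.012)&(abs(q[:,2]-np.median(q[:,2]))<.02)]
        A=np.c_[b[:,:2]-b[:,:2].mean(0),np.ones(len(b))]; print('plane',np.linalg.lstsq(A,b[:,2],rcond=None)[0].round(4),b.mean(0).round(4))
        print(np.percentile(b,[.5,50,99.5],axis=0).round(4), cv2.minAreaRect(b[:,:2].astype(np.float32)))
```

```text
[0.50991911 0.04096591 0.28157718] [1.35327799e-05 9.99988959e-01 4.69732704e-03 1.28563821e-04] 5.9
lifter 0.95 [87.2, 282.4, 41.1, 113.5] [0.3753 0.3047 0.002 ]
plane [-0.0133 -0.0136  0.0017] [0.3937 0.3095 0.0017]
[[ 0.2825  0.2885 -0.0014]
 [ 0.3948  0.3092  0.0014]
 [ 0.4357  0.3339  0.0121]] ((0.3534342646598816, 0.3120337426662445), (0.04814232513308525, 0.16667458415031433), 88.1052474975586)
board 0.79 [462.9, 299.9, 73.1, 77.1] [ 0.328  -0.2185  0.0026]
board 0.7 [146.5, 84.2, 85.4, 94.6] [0.6121 0.1928 0.0224]
stand 0.79 [152.2, 83.0, 109.8, 111.2] [0.612  0.1643 0.0079]
carrier 0.73 [429.1, 90.1, 128.1, 128.5] [ 0.6085 -0.1235  0.0252]
carrier 0.43 [279.4, 195.7, 114.2, 384.4] [0.5767 0.0406 0.2525]
```

View pics/w2.png

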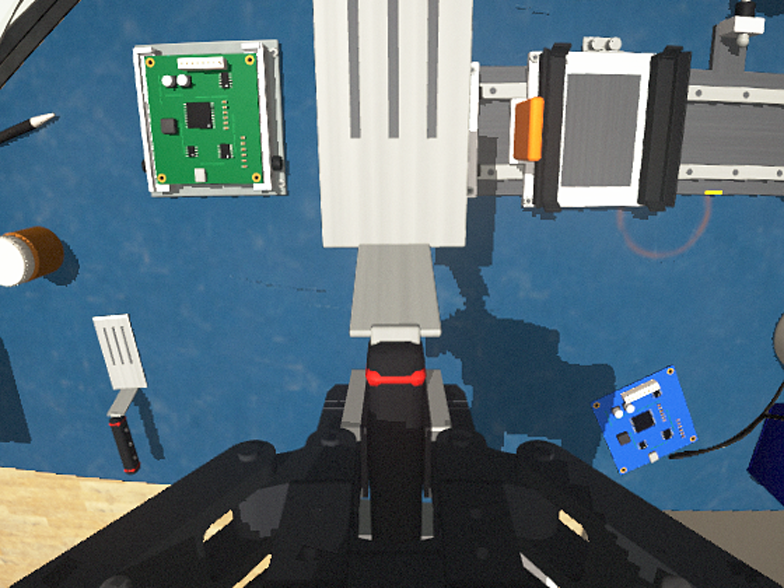

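Run:
```python
from h import *
D=np.load('w2.npz');w=D['w'];im=D['im'].astype(int)
z=w[...,2]; u,v=np.meshgrid(np.arange(560),np.arange(420))
def rep(n,m):
    q=w[m]; print(n,m.sum(),'med z',np.median(q[:,2]).round(4),'x',np.percentile(q[:,0],[.5,50,99.5]).round(4),'y',np.percentile(q[:,1],[.5,50,99.5]).round(4))
    r=cv2.minAreaRect(q[:,:2].astype(np.float32)); print('   rect',np.round(r[0],4),np.round(r[1],4),round(r[2],2)); return q
reg=(u>215)&(u<345)&(v<250)
b=reg&(z>.19)&(z<.25); 
bl=b&(v<172); q=w[bl]; A=np.c_[q[:,:2]-q[:,:2].mean(0),np.ones(len(q))]; print('plane',np.linalg.lstsq(A,q[:,2],rcond=None)[0].round(4),q.mean(0).round(4))
rep('blade',bl)
for v0 in (10,60,110,160):
    row=np.where(bl[v0])[0]; print(v0,w[v0,row[0]].round(4),w[v0,row[-1]].round(4))
hd=(u>255)&(u<310)&(v>240)&(v<300)&(z>.25)&(z<.33); rep('handle',hd)
L=(u<210)&(v<150)&(w[...,1]>.1)&(w[...,1]<.27)&(w[...,0]>.5)
g=L&(im[...,1]>im[...,0]+25)&(im[...,1]>im[...,2]+15)&(z>.015)&(z<.03); rep('board green',g)
rep('stand base',L&(abs(z-.006)<.003)&(im.min(2)>90))
lip=L&(z>.016)&(z<.03)&(im.min(2)>140)
for s in (-1,1):
    m=lip&((w[...,1]-.2)*s>.03); rep('lip',m)
C=(u>330)&(v<160)&(w[...,1]<-.03)&(w[...,1]>-.2)&(w[...,0]>.5)
rep('floor',C&(abs(z-.024)<.004)&(abs(w[...,1]+.12)<.05))
rep('ledge',C&(abs(z-.038)<.004)&(im.min(2)>120)&(abs(w[...,1]+.12)<.065))
m=C&(z>.04)&(im.max(2)<70); rep('black',m)
rep('tab',C&(im[...,0]>im[...,2]+80)&(z>.03))
# hist of z over carrier
print(np.histogram(z[C],bins=np.arange(0,.09,.004)))
```

```text
plane [-1.500e-03  1.000e-04  2.498e-01] [0.6062 0.0326 0.2498]
blade 42 med z 0.2499 x [0.5605 0.6101 0.6336] y [0.0159 0.0269 0.0652]
   rect [0.5993 0.0322] [0.0859 0.0423] 19.33Traceback (most recent call last):
  File "<stdin>", line 12, in <module>
IndexError: index 0 is out of bounds for axis 0 with size 0
```

```bash
cat > m.py <<'E'
from h import *
def rep(w,n,m):
    q=w[m]
    if len(q)<5: print(n,len(q)); return
    r=cv2.minAreaRect(q[:,:2].astype(np.float32))
    print(n,m.sum(),'z',np.median(q[:,2]).round(4),'x',np.percentile(q[:,0],[.5,50,99.5]).round(4),'y',np.percentile(q[:,1],[.5,50,99.5]).round(4),'rect',np.round(r[0],4),np.round(r[1],4),round(r[2],2))
E
python3 - <<'E'
from m import *
D=np.load('w2.npz');w=D['w'];im=D['im'].astype(int)
z=w[...,2]; u,v=np.meshgrid(np.arange(560),np.arange(420))
reg=(u>215)&(u<345)&(v<250)
bl=reg&(z>.24)&(z<.265)&(v<172); q=w[bl]; A=np.c_[q[:,:2]-q[:,:2].mean(0),np.ones(len(q))]; print('plane',np.linalg.lstsq(A,q[:,2],rcond=None)[0].round(4),q.mean(0).round(4))
rep(w,'blade',bl)
for v0 in (5,60,110,160):
    row=np.where(bl[v0])[0]; print(v0,w[v0,row[0]].round(4),w[v0,row[-1]].round(4))
L=(u<210)&(v<150)&(w[...,1]>.1)&(w[...,1]<.27)&(w[...,0]>.5)
g=L&(im[...,1]>im[...,0]+25)&(im[...,1]>im[...,2]+15)&(z>.015)&(z<.03); rep(w,'board green',g)
rep(w,'stand base',L&(abs(z-.006)<.003)&(im.min(2)>90))
lip=L&(z>.016)&(z<.03)&(im.min(2)>140)
for s in (-1,1): rep(w,'lip',lip&((w[...,1]-.2)*s>.03))
C=(u>330)&(v<160)&(w[...,1]<-.03)&(w[...,1]>-.2)&(w[...,0]>.5)
rep(w,'floor',C&(abs(z-.024)<.004)&(abs(w[...,1]+.12)<.05))
rep(w,'ledge',C&(abs(z-.038)<.004)&(im.min(2)>120)&(abs(w[...,1]+.12)<.065))
for s in (-1,1): rep(w,'black',C&(z>.04)&(im.max(2)<70)&((w[...,1]+.117)*s>.03))
rep(w,'tab',C&(im[...,0]>im[...,2]+80)&(z>.03))
print(np.c_[np.histogram(z[C],bins=np.arange(0,.09,.003))[1][:-1],np.histogram(z[C],bins=np.arange(0,.09,.003))[0]].T.round(3).tolist())
# column scans across y at a few rows
for v0 in (60,90,120):
    print('row',v0,[(int(i),*w[v0,i].round(3).tolist(),im[v0,i].tolist()) for i in range(362,500,4)] if v0==90 else '')
E
```

```text
plane [-0.0019  0.0093  0.252 ] [0.5973 0.0415 0.252 ]
blade 18631 z 0.252 x [0.5563 0.5982 0.6344] y [0.0158 0.0415 0.0672] rect [0.5954 0.0414] [0.0793 0.0526] 0.72
5 [0.6321 0.0673 0.253 ] [0.6327 0.0163 0.2522]
60 [0.6084 0.067  0.2525] [0.609  0.0162 0.2519]
110 [0.5857 0.0673 0.2519] [0.5862 0.016  0.2517]
160 [0.5616 0.0664 0.2533] [0.5619 0.0153 0.2517]
board green 5759 z 0.0222 x [0.5607 0.6083 0.6594] y [0.1497 0.1908 0.2392] rect [0.6098 0.1951] [0.0922 0.1009] 89.87
stand base 1841 z 0.0058 x [0.549 0.623 0.672] y [0.1348 0.1704 0.2509] rect [0.6105 0.1944] [0.1234 0.1194] 0.47
lip 623 z 0.0232 x [0.5558 0.6124 0.6661] y [0.1425 0.146  0.1652] rect [0.6107 0.1557] [0.1118 0.0265] 0.92
lip 685 z 0.0228 x [0.5545 0.615  0.6655] y [0.2313 0.243  0.2476] rect [0.6095 0.2404] [0.1128 0.0199] 0.05
floor 6837 z 0.0242 x [0.5454 0.6085 0.6726] y [-0.161  -0.1256 -0.0712] rect [ 0.61   -0.1166] [0.1314 0.0965] 1.86
ledge 38 z 0.0377 x [0.5509 0.6032 0.6572] y [-0.0888 -0.0872 -0.0859] rect [ 0.6033 -0.0876] [0.108  0.0015] 1.71
black 1305 z 0.0458 x [0.5456 0.611  0.6664] y [-0.18
[... 1572 characters left out ...]
, -0.134, 0.025, [126, 126, 121]), (442, 0.609, -0.138, 0.025, [123, 119, 120]), (446, 0.609, -0.144, 0.024, [122, 121, 122]), (450, 0.61, -0.149, 0.024, [126, 122, 119]), (454, 0.61, -0.153, 0.024, [127, 125, 122]), (458, 0.61, -0.158, 0.025, [255, 255, 254]), (462, 0.61, -0.158, 0.032, [41, 44, 41]), (466, 0.61, -0.16, 0.037, [62, 62, 59]), (470, 0.61, -0.164, 0.039, [59, 58, 56]), (474, 0.61, -0.169, 0.039, [62, 61, 59]), (478, 0.61, -0.172, 0.041, [40, 40, 35]), (482, 0.61, -0.175, 0.045, [52, 49, 51]), (486, 0.61, -0.177, 0.049, [49, 49, 48]), (490, 0.613, -0.207, 0.005, [118, 117, 117]), (494, 0.613, -0.212, 0.006, [117, 119, 118]), (498, 0.613, -0.217, 0.006, [115, 117, 114])]
row 120
```

{"name": "play_rows", "arguments": {
  "plan": [
    [10,[-0.1,-0.06,0.05],0],
    [10,[-0.19,-0.13,0.1],0.0022],
    [10,[-0.27,-0.21,0.18],0.0022],
    [10,[-0.3215,-0.3,0.28],0.0022],
    [10,[-0.3215,-0.387,0.38],0.0022],
    [10,[-0.3215,-0.387,0.48],0.0022],
    [10,[-0.3215,-0.387,0.56],0.0022],
    [10,[-0.3215,-0.387,0.6],0.0022],
    [10,[-0.3215,-0.387,0.6],0.0022],
    [10,[-0.3215,-0.387,0.6],0.0022]
  ]
}}

```text
time_s: 7.1
eef_pos: [0.381, 0.195, 0.0417]
eef_rot: [-0.0, 1.0, -0.0, 0.0]
wrist_force: [0.9, -0.2, -2.3]
opening: 0.175
grasp_force: 60.6
```

Run:
```python
from m import *
p,T,w=shot('wrist'); o=get_obs(); im=p['image'].astype(int); print(o['eef_pos'],o['eef_rot'],o['time_s'])
save(p,'w3.png')
z=w[...,2]
u,v=np.meshgrid(np.arange(560),np.arange(420))
bl=(abs(w[...,1]-.195)<.032)&(z>0.004)&(z<.018)&(w[...,0]<.54)&(w[...,0]>.425); q=w[bl]; A=np.c_[q[:,:2]-q[:,:2].mean(0),np.ones(len(q))]; print('plane',np.linalg.lstsq(A,q[:,2],rcond=None)[0].round(4))
rep(w,'blade',bl)
D=np.load('w2.npz');w=D['w'];im=D['im'].astype(int);z=w[...,2]
C=(u>330)&(v<160)&(w[...,1]<-.03)&(w[...,1]>-.2)&(w[...,0]>.5)
# outer wall and inner edges per row
E1=[];E2=[];E3=[];E4=[]
for v0 in range(45,145):
    r=np.where(C[v0]&(z[v0]>.034)&(z[v0]<.06)&(w[v0,:,1]<-.15))[0]
    l=np.where(C[v0]&(z[v0]>.034)&(z[v0]<.06)&(w[v0,:,1]>-.1)&(w[v0,:,1]<-.07))[0]
    if len(r): E1.append(w[v0,r[0],:2]);E3.append(w[v0,r[-1],:2])
    if len(l): E2.append(w[v0,l[-1],:2])
    t=np.where(C[v0]&(z[v0]>.05)&(im[v0,:,0]>im[v0,:,2]+80))[0]
    if len(t)>3: E4.append(w[v0,t[0],:2])
for n,E in zip(['rin','lin','rout','tab'],[E1,E2,E3,E4]):
    E=np.array(E); E=E[(abs(E[:,0]-.605)<.045)]
    c=np.polyfit(E[:,0]-.605,E[:,1],1)
    for _ in range(3):
        k=abs(np.polyval(c,E[:,0]-.605)-E[:,1])<.002; c=np.polyfit(E[k,0]-.605,E[k,1],1)
    print(n,k.sum(),len(E),'y@.605',c[1].round(4),'deg',np.degrees(c[0]).round(2))
```

```text
[0.38175365 0.19514555 0.04239503] [-1.91498468e-04  9.99999473e-01 -2.96844311e-04  9.63979190e-04] 7.15
plane [-0.0029  0.0099  0.0121]
blade 19072 z 0.0121 x [0.4254 0.4685 0.5055] y [0.169  0.1946 0.2203] rect [0.4656 0.1947] [0.0814 0.0526] 0.36
rin 84 84 y@.605 -0.1596 deg 1.81
lin 87 87 y@.605 -0.087 deg 1.74
rout 87 87 y@.605 -0.1791 deg 1.81
tab 44 46 y@.605 -0.0527 deg 2.64
```

{"name": "play_rows", "arguments": {
  "plan": [
    [10,[0.06,0,0],0],
    [10,[0.12,0,0],0],
    [10,[0.18,0,0],0],
    [10,[0.24,0,0],0],
    [10,[0.28,0,0],0],
    [10,[0.3125,0,0],0],
    [10,[0.3125,0,0],0],
    [10,[0.3125,0,0],0]
  ]
}}

```text
time_s: 7.95
eef_pos: [0.506, 0.1949, 0.0424]
eef_rot: [-0.0, 1.0, -0.0, 0.001]
wrist_force: [0.3, -0.1, -1.4]
opening: 0.171
grasp_force: 60.6
```

Run:
```python
from m import *
p,T,w=shot('wrist'); o=get_obs(); im=p['image'].astype(int); print(o['eef_pos'],o['eef_rot'],o['time_s'],o['wrist_force'])
save(p,'w4.png',s=1.4)
z=w[...,2]
rep(w,'board',(im[...,1]>im[...,0]+25)&(im[...,1]>im[...,2]+15)&(z>.015)&(z<.03)&(w[...,1]>.1))
```

```text
[0.50530708 0.1948758  0.04199016] [-5.26226296e-05  9.99999904e-01 -3.78242722e-04  2.14457160e-04] 8.0 [-0.37070563 -0.16710384 -1.21378647]
board 26135 z 0.0223 x [0.5602 0.5947 0.6283] y [0.1502 0.1919 0.2391] rect [0.5943 0.1947] [0.0917 0.0695] 89.9
```

View pics/w4.png

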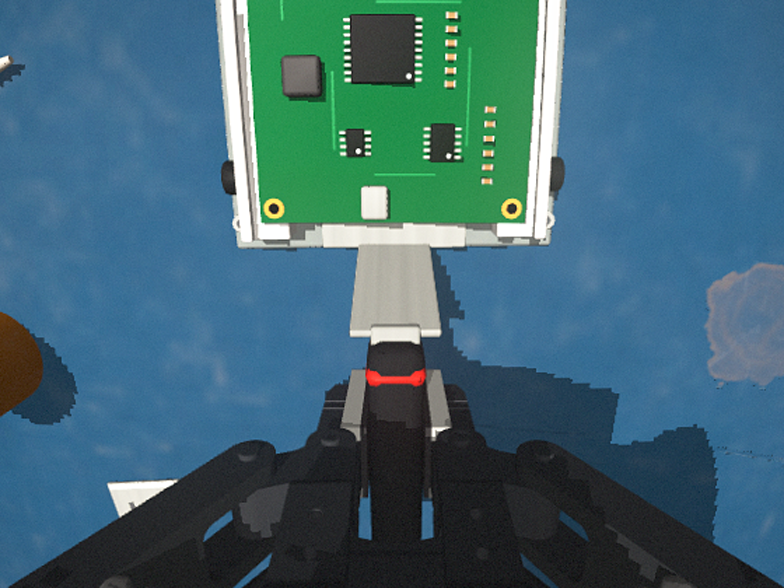

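The blade is centred under the green board, with its front edge at about row 225/1.4 and the lifter straight. I'm lifting it slowly.

{"name": "play_rows", "arguments": {
  "plan": [
    [10,[0,0,-0.012],0],
    [10,[0,0,-0.018],0],
    [10,[0,0,-0.024],0],
    [10,[0,0,-0.032],0],
    [10,[0,0,-0.042],0],
    [10,[0,0,-0.058],0],
    [10,[0,0,-0.08],0],
    [10,[0,0,-0.105],0],
    [10,[0,0,-0.125],0],
    [10,[0,0,-0.13],0]
  ]
}}

```text
time_s: 9.0
eef_pos: [0.5066, 0.1951, 0.095]
eef_rot: [-0.0, 1.0, -0.0, 0.001]
wrist_force: [0.8, -0.5, -2.0]
opening: 0.175
grasp_force: 60.5
```

```bash
cat > b.py <<'E'
from m import *
p,T,w=shot('wrist'); o=get_obs(); im=p['image'].astype(int); print(o['eef_pos'],o['eef_rot'],o['time_s'],o['wrist_force'])
np.savez('w5.npz',w=w,im=p['image'])
z=w[...,2]; zb=o['eef_pos'][2]-.0316+.0025+.0024
g=(im[...,1]>im[...,0]+25)&(im[...,1]>im[...,2]+15)&(abs(z-zb)<.012)
rep(w,'board',g); q=w[g]; A=np.c_[q[:,:2]-q[:,:2].mean(0),np.ones(len(q))]; print('plane',np.linalg.lstsq(A,q[:,2],rcond=None)[0].round(4),'expected z',zb.round(4),'TCP-relative front x',(np.percentile(q[:,0],.5)-o['eef_pos'][0]).round(4))
E
python3 b.py
```

```text
[0.50638662 0.19503296 0.09463792] [-1.61124763e-04  9.99999361e-01 -3.67301839e-04  1.05704353e-03] 9.05 [ 0.04385837 -0.51206723 -2.54781088]
board 24657 z 0.0677 x [0.5616 0.5967 0.6309] y [0.1502 0.1922 0.2391] rect [0.5963 0.1947] [0.0706 0.0905] 0.17
plane [-0.0021  0.0098  0.0677] expected z 0.0679 TCP-relative front x 0.0552
```

{"name": "play_rows", "arguments": {
  "plan": [
    [10,[0,0.01,-0.02],0],
    [10,[0,0.04,-0.06],-0.001],
    [10,[0,0.09,-0.11],-0.003],
    [10,[0,0.14,-0.16],-0.005],
    [10,[0,0.19,-0.21],-0.007],
    [10,[0,0.24,-0.25],-0.009],
    [10,[0,0.29,-0.285],-0.01],
    [10,[0,0.34,-0.305],-0.01],
    [10,[0,0.375,-0.3125],-0.01],
    [10,[0,0.3875,-0.3125],-0.01]
  ]
}}

```text
time_s: 10.05
eef_pos: [0.5055, 0.0386, 0.2186]
eef_rot: [0.0, 1.0, 0.015, 0.0]
wrist_force: [-0.4, 0.4, -3.3]
opening: 0.175
grasp_force: 60.5
```

{"name": "play_rows", "arguments": {
  "plan": [
    [10,[0,0,0],0],
    [10,[0,0,0],0]
  ]
}}

```text
time_s: 10.25
eef_pos: [0.505, 0.0404, 0.2175]
eef_rot: [-0.0, 1.0, 0.015, -0.001]
wrist_force: [0.0, 0.5, -3.0]
opening: 0.178
grasp_force: 60.5
```

```bash
cat > n.py <<'E'
exec(open('b.py').read())
u,v=np.meshgrid(np.arange(560),np.arange(420))
C=(w[...,1]<-.03)&(w[...,1]>-.2)&(w[...,0]>.5)&(z<.09)
def fit(E,ax,n):
    E=np.array(E)
    if len(E)<8: print(n,len(E)); return
    ref=[.605,-.1233][ax]
    a=E[:,ax]-ref; b=E[:,1-ax]; k=np.ones(len(E),bool)
    for _ in range(4):
        c=np.polyfit(a[k],b[k],1); k=abs(np.polyval(c,a)-b)<.002
        if k.sum()<5: print(n,'bad'); return
    print(n,k.sum(),len(E),c[1].round(4),np.degrees(c[0]).round(2))
E1=[];E2=[];E3=[];E4=[];F=[];G=[]
for v0 in range(0,200):
    r=np.where(C[v0]&(z[v0]>.034)&(z[v0]<.06)&(w[v0,:,1]<-.15))[0]
    l=np.where(C[v0]&(z[v0]>.034)&(z[v0]<.06)&(w[v0,:,1]>-.1)&(w[v0,:,1]<-.07))[0]
    for E,i in ((E1,r[:1]),(E3,r[-1:]),(E2,l[-1:])):
        if len(i) and abs(w[v0,i[0],0]-.605)<.045: E.append(w[v0,i[0],:2])
    t=np.where(C[v0]&(z[v0]>.068)&(im[v0,:,0]>im[v0,:,2]+80))[0]
    if len(t)>3: E4.append(w[v0,t[0],:2])
for n_,E in (('rin',E1),('lin',E2),('rout',E3),('tab',E4)): fit(E,0,n_)
# front/back floor edges (in x) at carrier floor z~.024, columns with |y-nest|<.03
for u0 in range(560):
    m=np.where((abs(w[:,u0,1]+.1233)<.03)&(abs(z[:,u0]-.024)<.004)&(abs(w[:,u0,0]-.605)<.08))[0]
    if len(m)>10: F.append(w[m[-1],u0,:2]); G.append(w[m[0],u0,:2])
fit(F,1,'front x'); fit(G,1,'back x')
E
python3 n.py; sed -i 's/^exec.*/from m import *\nD=np.load("w2.npz");w=D["w"];im=D["im"].astype(int);z=w[...,2]/' n.py; echo old; python3 n.py
```

```text
[0.50500726 0.04062984 0.2175879 ] [-2.89698567e-04  9.99877247e-01  1.56512215e-02 -6.67736779e-04] 10.3 [-0.24319123  0.29508463 -2.36388098]
board 24687 z 0.1899 x [0.5595 0.5948 0.6297] y [-0.002   0.04    0.0872] rect [0.5945 0.0425] [0.0707 0.0905] 1.95
plane [-0.006   0.01    0.1899] expected z 0.1909 TCP-relative front x 0.0545
rin 100 100 -0.1595 1.87
lin 103 103 -0.087 1.67
rout 103 103 -0.179 1.83
tab 55 56 -0.0527 2.16
front x 55 75 0.5456 -2.8
back x bad
old
rin 84 84 -0.1596 1.81
lin 87 87 -0.087 1.74
rout 87 87 -0.1791 1.81
tab 45 46 -0.0527 1.82
front x 7 60 0.5503 -37.25
back x bad
```

{"name": "play_rows", "arguments": {
  "plan": [
    [10,[-0.002,0.015,0],0],
    [10,[-0.006,0.05,0.01],0],
    [10,[-0.012,0.1,0.03],0],
    [10,[-0.018,0.15,0.06],0],
    [10,[-0.023,0.2,0.09],0],
    [10,[-0.023,0.25,0.12],0],
    [10,[-0.023,0.3,0.15],0],
    [10,[-0.023,0.35,0.18],0],
    [10,[-0.023,0.395,0.21],0],
    [10,[-0.023,0.4155,0.23],0]
  ]
}}

```text
time_s: 11.3
eef_pos: [0.5007, -0.1284, 0.1251]
eef_rot: [0.0, 1.0, 0.015, -0.001]
wrist_force: [0.1, 0.6, -2.5]
opening: 0.178
grasp_force: 60.5
```

{"name": "play_rows", "arguments": {
  "plan": [
    [10,[0,0,0],0],
    [10,[0,0,0],0]
  ]
}}

```text
time_s: 11.5
eef_pos: [0.5012, -0.1263, 0.1263]
eef_rot: [-0.0, 1.0, 0.015, -0.0]
wrist_force: [0.5, -0.1, -2.2]
opening: 0.179
grasp_force: 60.5
```

```bash
python3 b.py
python3 - <<'E'
from m import *
D=np.load('w5.npz');w=D['w'];im=D['im'].astype(int);z=w[...,2]
for v0 in (100,125,150):
    g=np.where((im[v0,:,1]>im[v0,:,0]+25)&(im[v0,:,1]>im[v0,:,2]+15)&(abs(z[v0]-.095)<.012))[0]
    print('board edges',v0,w[v0,g[0]].round(4),w[v0,g[-1]].round(4))
k=(z>.03)&(z<.06)&(w[...,0]>.53)&(w[...,0]<.67)
for s in (-1,1): rep(w,'carrier',k&((w[...,1]+.1233)*s>.04)&(abs(w[...,1]+.1233)<.07))
E
python3 -c "
from h import *
import numpy as np
save({'image':np.load('w5.npz')['im']},'w5.png',s=1.4)"
```

```text
[ 0.50148275 -0.12608715  0.12663286] [-4.58830808e-05  9.99879502e-01  1.55228189e-02  1.46082777e-04] 11.55 [-0.80268028  1.34459639 -1.98570131]
board 24690 z 0.0988 x [0.5557 0.5911 0.6259] y [-0.1686 -0.1267 -0.0794] rect [ 0.5908 -0.124 ] [0.0706 0.0903] 1.67
plane [-0.0055  0.0099  0.0988] expected z 0.0999 TCP-relative front x 0.0542
board edges 100 [ 0.5807 -0.0793  0.0976] [ 0.5834 -0.1685  0.0988]
board edges 125 [ 0.5691 -0.0802  0.1006] [ 0.5717 -0.1692  0.0986]
board edges 150 [ 0.5569 -0.0801  0.0985] [ 0.5595 -0.1697  0.0976]
carrier 160 z 0.0482 x [0.5448 0.5478 0.5501] y [-0.181  -0.1699 -0.1634] rect [ 0.5474 -0.1724] [0.0046 0.0177] 3.43
carrier 858 z 0.0491 x [0.5424 0.599  0.6236] y [-0.0828 -0.0626 -0.0591] rect [ 0.5813 -0.065 ] [0.0844 0.0167] 15.56
```

View pics/w5.png

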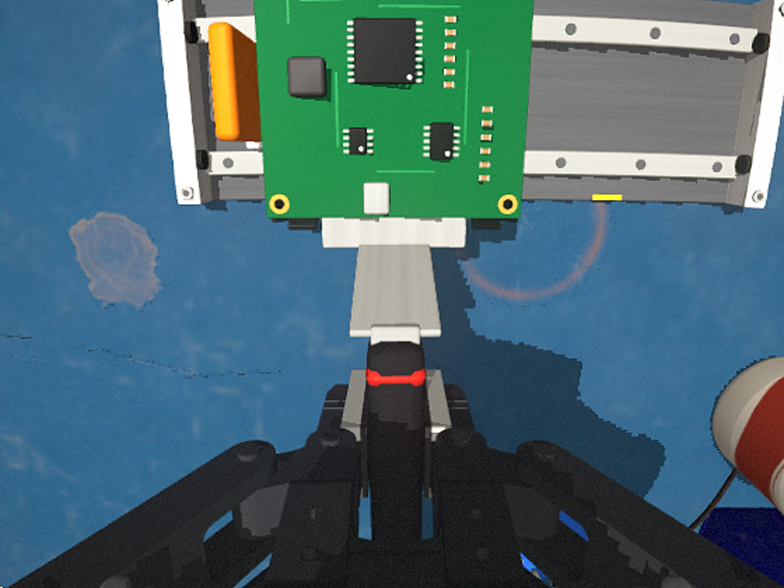

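{"name": "play_rows", "arguments": {
  "plan": [
    [10,[-0.004,0,0.015],0],
    [10,[-0.004,0,0.04],0],
    [10,[-0.004,0,0.07],0],
    [10,[-0.004,0,0.095],0],
    [10,[-0.004,0,0.112],0],
    [10,[-0.004,0,0.122],0],
    [10,[-0.004,0,0.128],0],
    [10,[-0.004,0,0.132],0]
  ]
}}

```text
time_s: 12.35
eef_pos: [0.4999, -0.1266, 0.0734]
eef_rot: [0.0, 1.0, 0.015, 0.0]
wrist_force: [-0.1, 0.8, -2.4]
opening: 0.175
grasp_force: 60.5
```

```bash
python3 b.py
python3 - <<'E'
from m import *
D=np.load('w5.npz');w=D['w'];im=D['im'].astype(int);z=w[...,2]
rep(w,'ledge/black',(z>.03)&(z<.06)&(w[...,0]>.53)&(w[...,0]<.67)&(im.max(2)<80)&(abs(w[...,1]+.1233)<.07))
save({'image':D['im']},'w6.png',(130,60,430,210),2.6)
E
```

```text
[ 0.49984079 -0.12664184  0.07333718] [3.08018399e-05 9.99882807e-01 1.53090942e-02 4.57098849e-05] 12.4 [ 0.14685318 -0.75749206 -1.88711192]
board 24813 z 0.0459 x [0.5544 0.5898 0.6246] y [-0.1692 -0.1271 -0.0794] rect [ 0.5894 -0.1242] [0.0707 0.0951] 1.97
plane [-0.0044  0.0091  0.0459] expected z 0.0466 TCP-relative front x 0.0545
ledge/black 12761 z 0.0467 x [0.5434 0.5912 0.6258] y [-0.1804 -0.1202 -0.0674] rect [ 0.5851 -0.1217] [0.0842 0.1184] 1.71
```

View pics/w6.png

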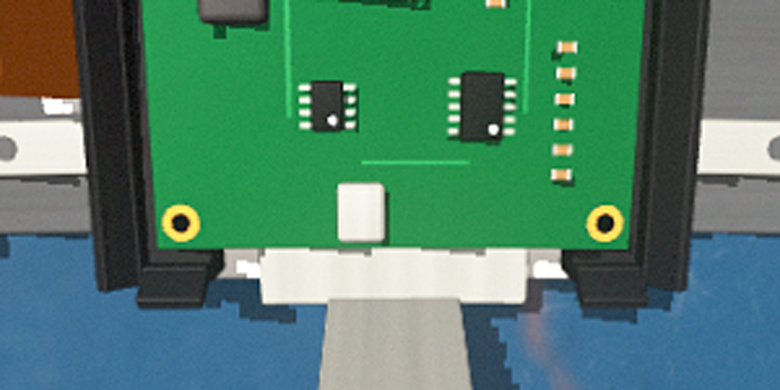

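{"name": "play_rows", "arguments": {
  "plan": [
    [10,[0,0,0.006],0],
    [10,[0,0,0.011],0],
    [10,[0,0,0.015],0],
    [10,[0,0,0.019],0],
    [10,[0,0,0.023],0],
    [10,[0,0,0.027],0],
    [10,[0,0,0.03],0],
    [10,[0,0,0.03],0],
    [10,[0,0,0.03],0]
  ]
}}

```text
time_s: 13.3
eef_pos: [0.4998, -0.1266, 0.0615]
eef_rot: [0.0, 1.0, 0.015, 0.0]
wrist_force: [-0.6, 0.9, -2.0]
opening: 0.179
grasp_force: 60.6
```

```bash
python3 b.py
python3 - <<'E'
from m import *
D=np.load('w5.npz');w=D['w'];im=D['im'].astype(int);z=w[...,2]
rep(w,'board2',(im[...,1]>im[...,0]+25)&(im[...,1]>im[...,2]+15)&(z>.025)&(z<.055))
rep(w,'blade?',(abs(w[...,1]+.126)<.02)&(z>.02)&(z<.037)&(w[...,0]<.553)&(im.min(2)>120))
E
```

```text
[ 0.49980514 -0.12657752  0.0615261 ] [2.72259373e-05 9.99882420e-01 1.53343973e-02 2.77286082e-05] 13.35 [ 1.03223393  0.12116345 -1.11791638]
board 25762 z 0.0403 x [0.5545 0.5889 0.6227] y [-0.1691 -0.1274 -0.0795] rect [ 0.5888 -0.1244] [0.0693 0.092 ] 1.78
plane [ 0.0006 -0.0008  0.0403] expected z 0.0348 TCP-relative front x 0.0547
board2 25762 z 0.0403 x [0.5545 0.5889 0.6227] y [-0.1691 -0.1274 -0.0795] rect [ 0.5888 -0.1244] [0.0693 0.092 ] 1.78
blade? 1616 z 0.0321 x [0.5425 0.5476 0.5528] y [-0.1457 -0.1256 -0.1064] rect [ 0.5472 -0.1261] [0.0112 0.04  ] 0.64
```

{"name": "play_rows", "arguments": {
  "plan": [
    [10,[-0.03,0,0],0],
    [10,[-0.08,0,0],0],
    [10,[-0.14,0,0],0],
    [10,[-0.2,0,0],0],
    [10,[-0.26,0,0],0],
    [10,[-0.32,0,0],0],
    [10,[-0.35,0,0],0],
    [10,[-0.35,-0.08,0],0],
    [10,[-0.35,-0.2,0],0],
    [10,[-0.35,-0.32,0],0]
  ]
}}

```text
time_s: 14.35
eef_pos: [0.356, -0.0023, 0.0619]
eef_rot: [0.0, 1.0, 0.014, 0.001]
wrist_force: [1.6, 0.2, -1.3]
opening: 0.179
grasp_force: 60.6
```

{"name": "play_rows", "arguments": {
  "plan": [
    [10,[0,0,0.03],0],
    [10,[0,0,0.06],0],
    [10,[0,0,0.074],0],
    [10,[0,0,0.0745],0],
    [10,[0,0,0.0745],0],
    [50,[0,0,0.0745],0],
    [50,[0,0,0.0745],0],
    [50,[0,0,0.0745],0],
    [50,[0,0,0.0745],0]
  ]
}}

```text
time_s: 15.25
eef_pos: [0.3561, -0.0031, 0.0318]
eef_rot: [0.0, 1.0, 0.015, 0.0]
wrist_force: [-0.3, 0.7, 0.4]
opening: 0.586
grasp_force: 0.0
```

{"name": "play_rows", "arguments": {
  "plan": [
    [50,[0,0,-0.05],0],
    [50,[0,0,-0.15],0],
    [50,[0,0,-0.27],0],
    [50,[0.05,0,-0.38],0],
    [50,[0.1,0,-0.45],0],
    [50,[0.17,0.05,-0.5],0],
    [0,[0.25,0.1,-0.5],0],
    [0,[0.25,0.1,-0.5],0],
    [0,[0.25,0.1,-0.5],0]
  ]
}}

```text
time_s: 16.15
eef_pos: [0.4567, -0.0398, 0.2309]
eef_rot: [-0.0, 1.0, 0.015, -0.001]
wrist_force: [-0.3, 0.2, 0.1]
opening: 0.079
grasp_force: 0.0
```

Run:
```python
from m import *
p,T,w=shot('wrist'); o=get_obs(); im=p['image'].astype(int); print(o['eef_pos'],o['eef_rot'],o['q'],o['time_s'],o['opening'],o['wrist_force'])
z=w[...,2]; save(p,'w7.png')
rep(w,'board',(im[...,1]>im[...,0]+25)&(im[...,1]>im[...,2]+15)&(z>.025)&(z<.055))
rep(w,'tabtop',(im[...,0]>im[...,2]+80)&(z>.066)&(z<.08)&(w[...,1]>-.1)&(w[...,1]<0)&(w[...,0]>.55))
rep(w,'tab',(im[...,0]>im[...,2]+80)&(z>.04)&(z<.08)&(w[...,1]>-.1)&(w[...,1]<0)&(w[...,0]>.55))
bl=(z<.012)&(z>-.01)&(im.min(2)>110)&(abs(w[...,1])<.05)&(w[...,0]>.4)&(w[...,0]<.535); rep(w,'blade',bl)
rep(w,'handle',(z>.045)&(z<.075)&(abs(w[...,1])<.03)&(w[...,0]<.45))
```

```text
[ 0.45607571 -0.03944293  0.23081835] [-4.77521043e-04  9.99883503e-01  1.52157475e-02 -1.11079074e-03] [-3.46603681e-01 -8.79344030e-02  1.88799678e+00  1.09626891e-04
  1.34394609e+00  1.19373517e+00] 16.2 0.006219931597964111 [-0.76434443 -0.17098535 -0.46854014]
board 7310 z 0.0404 x [0.5544 0.5913 0.6298] y [-0.1694 -0.1263 -0.0794] rect [ 0.5923 -0.1251] [0.0763 0.0918] 1.7
tabtop 613 z 0.0725 x [0.5808 0.5985 0.6164] y [-0.0627 -0.0572 -0.0522] rect [ 0.5987 -0.0572] [0.0363 0.01  ] 3.27
tab 721 z 0.0722 x [0.5557 0.5973 0.6166] y [-0.0876 -0.0571 -0.052 ] rect [ 0.5845 -0.0643] [0.0718 0.0216] 25.34
blade 5134 z 0.0024 x [0.4005 0.4636 0.5323] y [-0.0279  0.0012  0.0481] rect [0.4677 0.0112] [0.1368 0.0759] 2.0
handle 523 z 0.0567 x [0.3398 0.3779 0.3883] y [-0.0158 -0.0023  0.009 ] rect [ 0.3646 -0.0064] [0.0508 0.0251] 8.01
```

View pics/w7.png

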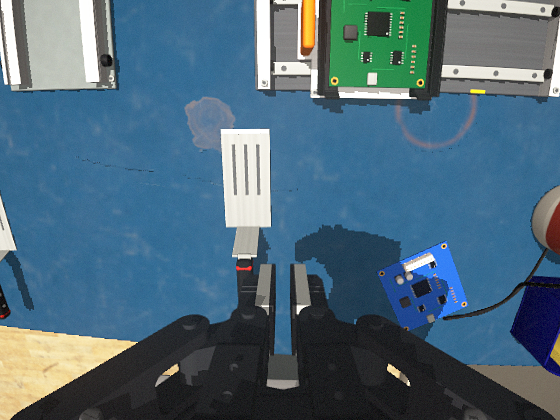

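Run:
```python
from m import *
D=np.load('w2.npz');w=D['w'];z=w[...,2]
k=(abs(w[...,0]-.603)<.02)&(w[...,1]>-.05)&(w[...,1]<.012)
for a in np.arange(-.05,.012,.005):
    m=k&(w[...,1]>=a)&(w[...,1]<a+.005); print(a.round(3),m.sum(),np.percentile(z[m],[5,50,95]).round(3) if m.sum()>3 else '')
```

```text
-0.05 160 [0.005 0.006 0.017]
-0.045 157 [0.005 0.006 0.007]
-0.04 150 [0.005 0.006 0.008]
-0.035 155 [0.004 0.006 0.007]
-0.03 85 [0.005 0.006 0.007]
-0.025 148 [0.023 0.024 0.025]
-0.02 88 [0.022 0.024 0.025]
-0.015 0 
-0.01 0 
-0.005 0 
-0.0 0 
0.005 0 
0.01 0
```

End bar is 24 mm high, so tips at 50 mm clear it.

{"name": "play_rows", "arguments": {
  "plan": [
    [0,[0.09,-0.03,0],0],
    [0,[0.19,-0.03,0],0],
    [0,[0.29,-0.03,0.05],0],
    [0,[0.3685,-0.03,0.13],0],
    [0,[0.3685,-0.03,0.25],0],
    [0,[0.3685,-0.03,0.35],0],
    [0,[0.3685,-0.03,0.42],0],
    [0,[0.3685,-0.03,0.452],0],
    [0,[0.3685,-0.03,0.452],0],
    [0,[0.3685,-0.03,0.452],0]
  ]
}}

```text
time_s: 17.2
eef_pos: [0.6048, -0.0233, 0.0525]
eef_rot: [0.0, 1.0, 0.015, 0.001]
wrist_force: [0.2, -0.4, 0.1]
opening: -0.001
grasp_force: 0.0
```

{"name": "play_rows", "arguments": {
  "plan": [
    [0,[0,0.015,0],0],
    [0,[0,0.03,0],0],
    [0,[0,0.045,0],0],
    [0,[0,0.06,0],0],
    [0,[0,0.08,0],0],
    [0,[0,0.1,0],0],
    [0,[0,0.1,0],0]
  ]
}}

```text
time_s: 17.9
eef_pos: [0.6053, -0.0648, 0.0508]
eef_rot: [0.0, 1.0, 0.015, -0.0]
wrist_force: [0.0, 0.1, -0.4]
opening: 0.001
grasp_force: 0.0
```

```bash
cat > c.py <<'E'
from m import *
p,T,w=shot('wrist'); o=get_obs(); im=p['image'].astype(int); print(o['eef_pos'],o['time_s'],o['wrist_force'])
z=w[...,2]
rep(w,'board',(im[...,1]>im[...,0]+25)&(im[...,1]>im[...,2]+15)&(z>.025)&(z<.055))
p,T,w=shot('top'); im=p['image'].astype(int); z=w[...,2]
rep(w,'top board',(im[...,1]>im[...,0]+25)&(im[...,1]>im[...,2]+15)&(z>.015)&(z<.07)&(w[...,0]>.54)&(w[...,0]<.68)&(w[...,1]<0))
E
python3 c.py
```

```text
[ 0.60510395 -0.06425682  0.05070219] 17.95 [ 0.58016704 -0.47322252  0.53973947]
board 21317 z 0.0403 x [0.5571 0.6142 0.6554] y [-0.1973 -0.1545 -0.1068] rect [ 0.6049 -0.1537] [0.1011 0.0938] 1.58
top board 375 z 0.0395 x [0.5541 0.5968 0.6526] y [-0.1963 -0.1743 -0.1088] rect [ 0.6021 -0.1512] [0.0999 0.0903] 3.32
```

{"name": "play_rows", "arguments": {
  "plan": [
    [0,[0,0.02,0],0],
    [0,[0,0.055,0],0],
    [0,[0,0.095,0],0],
    [0,[0,0.135,0],0],
    [0,[0,0.175,0],0],
    [0,[0,0.21,0],0],
    [0,[0,0.24,0],0],
    [0,[0,0.26,0],0],
    [0,[0,0.272,0],0],
    [0,[0,0.277,0],0]
  ]
}}

```text
time_s: 19.0
eef_pos: [0.6078, -0.1593, 0.0509]
eef_rot: [-0.012, 1.0, 0.016, -0.002]
wrist_force: [-2.7, 61.7, 21.8]
opening: -0.002
grasp_force: 31.4
```

{"name": "play_rows", "arguments": {
  "plan": [
    [0,[0,0,0],0],
    [0,[0,0,0],0]
  ]
}}

```text
time_s: 19.2
eef_pos: [0.6078, -0.1592, 0.0508]
eef_rot: [-0.011, 1.0, 0.017, -0.002]
wrist_force: [-3.1, 55.0, 20.3]
opening: -0.002
grasp_force: 28.1
```

```bash
python3 c.py
```

```text
[ 0.6077551  -0.15921351  0.05083589] 19.25 [-2.39040952 54.75664831 20.16795479]
board 21731 z 0.0402 x [0.56   0.6176 0.6583] y [-0.29   -0.2479 -0.1995] rect [ 0.606  -0.2461] [0.1046 0.0928] 1.64
top board 211 z 0.0397 x [0.5583 0.5925 0.6394] y [-0.2893 -0.2746 -0.2014] rect [ 0.5973 -0.2454] [0.0825 0.0887] 3.04
```

{"name": "play_rows", "arguments": {
  "plan": [
    [0,[0,-0.03,0],0],
    [0,[0,-0.045,0],0]
  ]
}}

```text
time_s: 19.5
eef_pos: [0.6087, -0.1553, 0.0513]
eef_rot: [0.001, 1.0, 0.016, 0.0]
wrist_force: [0.8, -0.3, -0.4]
opening: -0.003
grasp_force: 0.0
```

```bash
python3 c.py
python3 - <<'E'
from m import *
p,T,w=shot('wrist'); q,_,_=shot('scene')
a=p['image'][...,::-1]; b=cv2.resize(q['image'][90:260,240:420][...,::-1],(444,420),interpolation=cv2.INTER_CUBIC)
cv2.imwrite('pics/s8.png',cv2.resize(np.hstack([a,b]),(800,335)))
E
```

```text
[ 0.60868027 -0.15538778  0.05133447] 19.55 [-0.13730009  0.21008619  0.22288251]
board 20918 z 0.0403 x [0.56   0.617  0.6582] y [-0.2899 -0.247  -0.1994] rect [ 0.6073 -0.2462] [0.1021 0.0937] 1.4
top board 314 z 0.0396 x [0.5585 0.5957 0.656 ] y [-0.289  -0.2698 -0.2016] rect [ 0.6068 -0.2442] [0.0989 0.0907] 1.92
```

View pics/s8.png

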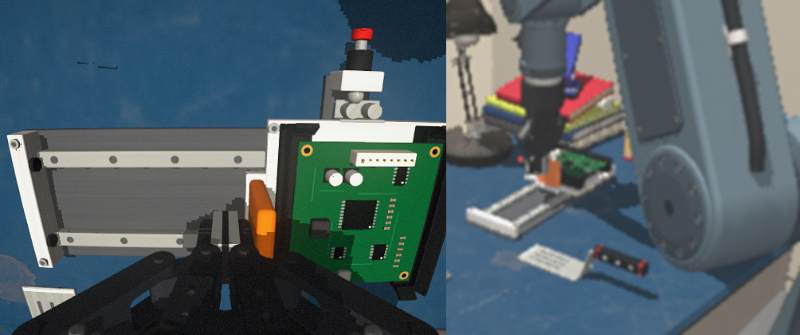

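Run:
```python
from m import *
p,T,w=shot('wrist'); im=p['image'].astype(int); z=w[...,2]; o=get_obs(); print(o['eef_pos'])
np.savez('w8.npz',w=w,im=p['image'])
rep(w,'red',(im[...,0]>im[...,1]+100)&(im[...,2]<120)&(im[...,1]<90))
cv2.imwrite('pics/s9.png',np.hstack([cv2.resize(p['image'][40:175,385:560,::-1],None,fx=4,fy=4,interpolation=cv2.INTER_CUBIC)]))
D=np.load('w2.npz'); wi,ii=D['w'],D['im'].astype(int)
rep(wi,'yellow',(ii[...,0]>200)&(ii[...,1]>200)&(ii[...,2]<90))
rep(wi,'red old',(ii[...,0]>ii[...,1]+100)&(ii[...,2]<120)&(ii[...,1]<90)&(np.arange(560)>400))
t,_,wt=shot('top'); it=t['image'].astype(int); rep(wt,'top yellow',(it[...,0]>170)&(it[...,1]>170)&(it[...,2]<90)&(wt[...,0]<.6)&(wt[...,0]>.5)&(wt[...,1]<-.1)&(wt[...,1]>-.4))
rep(wt,'top red',(it[...,0]>it[...,1]+80)&(it[...,2]<120)&(wt[...,0]>.64)&(wt[...,0]<.8)&(wt[...,1]<-.2)&(wt[...,1]>-.32))
```

```text
[ 0.60833429 -0.15772576  0.05113036]
red 315 z nan x [nan nan nan] y [nan nan nan] rect [ 0.6759 -0.2072] [0.0123 0.1347] 54.7
yellow 85 z 0.0225 x [0.3159 0.5635 0.6571] y [-0.249  -0.0563  0.2367] rect [ 0.5401 -0.0378] [0.5854 0.2662] 56.29
red old 0
top yellow 0
top red 0
```

View pics/s9.png

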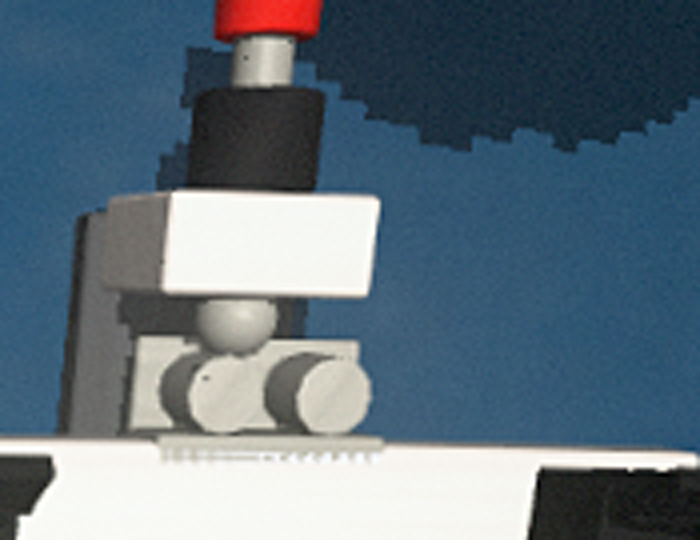

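Run:
```python
from m import *
D=np.load('w8.npz');w=D['w']
for n,x,y in (('pinL',233,395),('pinR',333,395),('ball',240,325),('ball2',235,312),('blk l',190,245),('blk r',345,245),('blkL edge',168,270),('blkR edge',368,270),('sleeve',255,110),('rod',263,65),('red',268,15),('pinbase L',140,380),('pinbaseR',350,350)):
    u,v=385+x//4,40+y//4; print(n,u,v,w[v-1:v+2,u-1:u+2].reshape(-1,3).mean(0).round(4))
# old image: right end plate / rail end & yellow
D=np.load('w2.npz');wi,ii=D['w'],D['im'].astype(int)
print('yellow old',wi[137,508].round(4), 'detent old block',wi[16,525].round(4),wi[30,530].round(4))
k=(abs(wi[...,0]-.6)<.03)&(wi[...,1]<-.25)&(wi[...,2]<.06)
print(np.nanmin(wi[k][:,1]))
# current: orange tab rear vs carrier
im=D['im']
p,T,w=shot('top'); z=w[...,2]
print('rail y range', [ (a.round(3), np.round(np.nanpercentile(z[(abs(w[...,0]-.58)<.012)&(w[...,1]>=a)&(w[...,1]<a+.008)],[10,50,90]),3).tolist()) for a in np.arange(-.36,-.18,.008)])
```

```text
pinL 443 138 [ 0.6744 -0.2362  0.0243]
pinR 468 138 [ 0.675  -0.2491  0.0244]
ball 445 121 [ 0.6826 -0.2359  0.0244]
ball2 443 118 [ 0.684  -0.2347  0.0243]
blk l 432 101 [ 0.6915 -0.2267  0.0277]
blk r 471 101 [ 0.6926 -0.2457  0.0279]
blkL edge 427 107 [ 0.6887 -0.2247  0.0276]
blkR edge 477 107 [ 0.6903 -0.2547  0.0182]
sleeve 448 67 [ 0.7073 -0.2331  0.0259]
rod 450 56 [ 0.7126 -0.2344  0.0236]
red 452 43 [ 0.718  -0.2338  0.0254]
pinbase L 420 135 [ 0.6747 -0.2281  0.0149]
pinbaseR 472 127 [ 0.6802 -0.2557  0.0147]
yellow old [ 0.5584 -0.2393  0.0069] detent old block [ 0.6927 -0.225   0.027 ] [ 0.6793 -0.2353  0.0239]
-0.30766113275286056
  return np.nanmean(a, axis, out=out, keepdims=keepdims)
```

The carrier has overshot onto the end stop. The ball is behind the trailing pin, about 5–7 mm past centre. I'll nudge it back from the right end, with the tool turned 90° to stay clear of the glue stick.

{"name": "play_rows", "arguments": {
  "plan": [
    [0,[0,-0.02,-0.06],0],
    [0,[0,-0.02,-0.17],0],
    [0,[0,0,-0.27],0],
    [0,[0,0.06,-0.27],-0.045],
    [0,[0,0.13,-0.27],-0.09],
    [0,[-0.003,0.2,-0.27],-0.135],
    [-0.0,[-0.006,0.27,-0.27],-0.18],
    [0,[-0.006,0.34,-0.27],-0.225],
    [0,[-0.006,0.4,-0.27],-0.27],
    [0,[-0.006,0.435,-0.27],-0.315]
  ]
}}

```text
time_s: 20.85
eef_pos: [0.6104, -0.3332, 0.1588]
eef_rot: [0.0, 0.872, 0.49, -0.0]
wrist_force: [-0.3, -0.3, -0.7]
opening: -0.004
grasp_force: 0.0
```

Run:
```python
from m import *
o=get_obs(); print(o['eef_pos'],R.from_quat(o['eef_rot'][[1,2,3,0]]).as_matrix()[:,0].round(4),o['q'])
p,T,w=shot('top'); im=p['image'].astype(int); z=w[...,2]
rep(w,'top board',(im[...,1]>im[...,0]+25)&(im[...,1]>im[...,2]+15)&(z>.015)&(z<.07)&(w[...,0]>.54)&(w[...,0]<.68)&(w[...,1]<-.1))
```

```text
[ 0.61036655 -0.33321502  0.15877164] [ 5.204e-01  8.539e-01 -6.000e-04] [-6.69661885e-01  5.04912168e-01  1.33506580e+00 -5.97991458e-04
  1.30106508e+00 -1.22193087e-01]
top board 491 z 0.0399 x [0.556  0.6162 0.6577] y [-0.284  -0.2266 -0.1968] rect [ 0.6082 -0.243 ] [0.1046 0.0906] 2.26
```

{"name": "play_rows", "arguments": {
  "plan": [
    [0,[0,0,0],-0.045],
    [0,[0,0,0],-0.09],
    [0,[0,0,0.0],-0.135],
    [0,[0,0,0.0],-0.1844],
    [0,[0,0,0.1],-0.1844],
    [0,[0,0,0.2],-0.1844],
    [0,[0,0,0.28],-0.1844],
    [0,[0,0,0.307],-0.1844],
    [0,[0,0,0.307],-0.1844]
  ]
}}

```text
time_s: 21.8
eef_pos: [0.6097, -0.3292, 0.034]
eef_rot: [-0.002, 0.697, 0.717, -0.0]
wrist_force: [-0.3, 0.5, 0.2]
opening: 0.0
grasp_force: 0.0
```

Run:
```python
from m import *
p,T,w=shot('wrist');o=get_obs(); print(o['eef_pos'],R.from_quat(o['eef_rot'][[1,2,3,0]]).as_matrix()[:,0].round(4),o['wrist_force'])
im=p['image'].astype(int); z=w[...,2]
rep(w,'board',(im[...,1]>im[...,0]+25)&(im[...,1]>im[...,2]+15)&(z>.025)&(z<.055))
k=(abs(w[...,0]-.61)<.035)&(w[...,1]>-.33)&(w[...,1]<-.27)
for a in np.arange(-.33,-.27,.004):
    m=k&(w[...,1]>=a)&(w[...,1]<a+.004); print(a.round(3),m.sum(),np.percentile(z[m],[5,50,95]).round(3) if m.sum()>3 else '')
```

```text
[ 0.61110889 -0.33018009  0.03633774] [-2.740e-02  9.996e-01  2.000e-04] [0.47039288 0.05949564 1.91704234]
board 39627 z 0.0402 x [0.5586 0.6025 0.6577] y [-0.2896 -0.2523 -0.2145] rect [ 0.6108 -0.2522] [0.1057 0.0766] 1.6
-0.33 998 [0.071 0.09  0.105]
-0.326 2947 [0.046 0.081 0.105]
-0.322 9243 [0.039 0.09  0.117]
-0.318 5422 [0.023 0.092 0.12 ]
-0.314 7448 [0.024 0.112 0.124]
-0.31 198 [0.023 0.024 0.025]
-0.306 0 
-0.302 933 [0.047 0.049 0.05 ]
-0.298 2410 [0.042 0.046 0.049]
-0.294 2020 [0.037 0.039 0.044]
-0.29 1450 [0.039 0.04  0.041]
-0.286 1645 [0.039 0.04  0.041]
-0.282 1673 [0.039 0.04  0.041]
-0.278 1727 [0.039 0.04  0.042]
-0.274 1753 [0.039 0.04  0.041]
```

{"name": "play_rows", "arguments": {
  "plan": [
    [0,[0.01,0,0],0],
    [0,[0.02,0,0],0],
    [0,[0.028,0,0],0],
    [0,[0.034,0,0],0],
    [0,[0.04,0,0],0],
    [0,[0.045,0,0],0],
    [0,[0.05,0,0],0],
    [0,[0.05,0,0],0]
  ]
}}

```text
time_s: 22.65
eef_pos: [0.6105, -0.31, 0.0361]
eef_rot: [0.0, 0.697, 0.717, -0.0]
wrist_force: [-0.6, -0.5, 0.1]
opening: 0.0
grasp_force: 0.0
```

```bash
cat > d.py <<'E'
from m import *
p,T,w=shot('wrist');o=get_obs(); print(o['eef_pos'],o['wrist_force'],o['time_s'])
im=p['image'].astype(int); z=w[...,2]
rep(w,'board',(im[...,1]>im[...,0]+25)&(im[...,1]>im[...,2]+15)&(z>.025)&(z<.055))
rep(w,'wall',(z>.04)&(z<.052)&(im.max(2)<80)&(abs(w[...,0]-.61)<.035)&(w[...,1]>-.306)&(w[...,1]<-.28))
E
python3 d.py
```

```text
[ 0.61046596 -0.30997446  0.03607797] [-0.00774264 -0.25776787 -0.03391815] 22.7
board 45755 z 0.0403 x [0.5582 0.6041 0.6575] y [-0.2891 -0.2382 -0.1988] rect [ 0.6093 -0.2441] [0.1075 0.0924] 1.68
wall 4156 z 0.0461 x [0.5754 0.61   0.6446] y [-0.3047 -0.2954 -0.2911] rect [ 0.6101 -0.2984] [0.0701 0.0138] 1.86
```

{"name": "play_rows", "arguments": {
  "plan": [
    [0,[0.003,0,0],0],
    [0,[0.005,0,0],0],
    [0,[0.0075,0,0],0],
    [0,[0.0075,0,0],0]
  ]
}}

```text
time_s: 23.1
eef_pos: [0.6103, -0.3067, 0.036]
eef_rot: [-0.0, 0.697, 0.717, 0.0]
wrist_force: [0.3, -0.7, -0.4]
opening: -0.002
grasp_force: 0.0
```

```bash
python3 d.py
```

```text
[ 0.61031194 -0.30671678  0.03598584] [ 0.14815184 -0.22676785 -0.17361503] 23.15
board 45904 z 0.0403 x [0.5581 0.604  0.6574] y [-0.2857 -0.2347 -0.1952] rect [ 0.6079 -0.2407] [0.1106 0.0925] 1.84
wall 4182 z 0.0461 x [0.5755 0.61   0.6446] y [-0.3014 -0.292  -0.2877] rect [ 0.6101 -0.295 ] [0.0701 0.0139] 1.91
```

{"name": "play_rows", "arguments": {
  "plan": [
    [0,[0.002,0,0],0],
    [0,[0.004,0,0],0],
    [0,[0.004,0,0],0],
    [0,[-0.01,0,0],0],
    [0,[-0.03,0,0],0],
    [0,[-0.03,0,0],0]
  ]
}}

```text
time_s: 23.75
eef_pos: [0.6108, -0.3205, 0.0363]
eef_rot: [0.0, 0.697, 0.717, -0.0]
wrist_force: [-0.3, -0.2, 0.0]
opening: -0.002
grasp_force: 0.0
```

```bash
cat >> d.py <<'E'
for n,m in (('pins/ball',(w[...,0]>.668)&(w[...,0]<.688)&(z>.022)&(z<.03)&(w[...,1]<-.2)&(w[...,1]>-.27)),):
    rep(w,n,m)
    for x0 in np.arange(.668,.689,.003):
        k=m&(w[...,0]>=x0)&(w[...,0]<x0+.003); ys=np.sort(w[k][:,1])
        if len(ys)<3: continue
        b=np.where(np.diff(ys)>.0012)[0]; s=np.split(ys,b+1); print(x0.round(3),[(a[0].round(4),a[-1].round(4),len(a)) for a in s if len(a)>4])
E
python3 d.py
```

```text
[ 0.61076351 -0.3199115   0.03620639] [ 0.24597899 -0.42513234 -0.10607236] 23.8
board 40724 z 0.0403 x [0.5584 0.6029 0.6575] y [-0.2845 -0.2441 -0.2052] rect [ 0.6105 -0.2452] [0.1055 0.0811] 1.58
wall 3937 z 0.0462 x [0.5753 0.6101 0.6448] y [-0.2958 -0.2911 -0.287 ] rect [ 0.61   -0.2917] [0.0701 0.0084] 1.67
pins/ball 2055 z 0.0244 x [0.6681 0.6776 0.6879] y [-0.2663 -0.2373 -0.2244] rect [ 0.678  -0.2464] [0.02   0.0469] 0.02
0.668 [(np.float64(-0.2699), np.float64(-0.2656), 14), (np.float64(-0.2642), np.float64(-0.223), 326)]
0.671 [(np.float64(-0.2485), np.float64(-0.2393), 144), (np.float64(-0.2351), np.float64(-0.2256), 166)]
0.674 [(np.float64(-0.2489), np.float64(-0.225), 305)]
0.677 [(np.float64(-0.2482), np.float64(-0.2274), 242)]
0.68 [(np.float64(-0.2415), np.float64(-0.233), 124)]
0.683 [(np.float64(-0.2461), np.float64(-0.2244), 237)]
0.686 [(np.float64(-0.2499), np.float64(-0.2241), 496)]
```

{"name": "play_rows", "arguments": {
  "plan": [
    [0,[-0.01,0,-0.04],0],
    [0,[-0.01,0,-0.14],0],
    [0,[-0.01,0,-0.25],0],
    [0,[0.05,0,-0.36],0],
    [0,[0.1,0,-0.46],0],
    [0,[0.1,0,-0.5],0],
    [0,[0.1,0,-0.5],0]
  ]
}}

```text
time_s: 24.5
eef_pos: [0.6113, -0.2799, 0.241]
eef_rot: [0.004, 0.696, 0.718, 0.0]
wrist_force: [-0.8, -0.9, -0.6]
opening: -0.002
grasp_force: 0.0
```

```bash
python3 d.py
python3 - <<'E'
from m import *
p,T,w=shot('wrist'); im=p['image'].astype(int); z=w[...,2]
for s in ('-','+'):
    m=(z>.04)&(z<.056)&(im.max(2)<80)&(w[...,0]>.53)&(w[...,0]<.68)&((w[...,1]<-.283)&(w[...,1]>-.305) if s=='-' else (w[...,1]>-.192)&(w[...,1]<-.17)); rep(w,'wall'+s,m)
p,T,w=shot('top')
for d in masks_of(p,'lifter')[:2]:
    q=w[d['mask']]; print(d['conf'],np.nanpercentile(q,[2,50,98],axis=0).round(3).tolist())
E
```

```text
[ 0.61003865 -0.2796923   0.23762849] [-0.25896015  0.26309097  0.33942173] 24.55
board 7653 z 0.0403 x [0.558  0.6048 0.6575] y [-0.286  -0.2391 -0.1946] rect [ 0.6079 -0.2406] [0.1004 0.0913] 1.7
wall 472 z 0.0453 x [0.5755 0.6087 0.6447] y [-0.2954 -0.2905 -0.2869] rect [ 0.61   -0.2913] [0.07   0.0074] 1.89
pins/ball 346 z 0.0244 x [0.6681 0.6766 0.6879] y [-0.2693 -0.2379 -0.2243] rect [ 0.678  -0.2471] [0.0458 0.0199] 89.91
0.668 [(np.float64(-0.27), np.float64(-0.2635), 9), (np.float64(-0.2549), np.float64(-0.2271), 57)]
0.671 [(np.float64(-0.2485), np.float64(-0.2402), 26), (np.float64(-0.2351), np.float64(-0.226), 26)]
0.674 [(np.float64(-0.2485), np.float64(-0.2394), 27), (np.float64(-0.2342), np.float64(-0.2261), 25)]
0.677 [(np.float64(-0.2473), np.float64(-0.2279), 42)]
0.68 [(np.float64(-0.2412), np.float64(-0.2329), 25)]
0.683 [(np.float64(-0.2424), np.float64(-0.2325), 29), (np.float64(-0.2295), np.float64(-0.2243), 9)]
0.686 [(np.float64(-0.2497), np.float64(-0.2242), 61)]
wall- 472 z 0.0459 x [0.5485 0.5743 0.6684] y [-0.2964 -0.2909 -0.2832] rect [ 0.6086 -0.29  ] [0.0138 0.1209] 89.9
wall+ 929 z 0.0468 x [0.5496 0.6036 0.6653] y [-0.1917 -0.1871 -0.1823] rect [ 0.6083 -0.188 ] [0.1181 0.0097] 1.18
0.87 [[0.302, 0.295, -0.006], [0.377, 0.31, 0.003], [0.427, 0.329, 0.045]]
0.71 [[0.32, -0.024, -0.005], [0.44, 0.001, 0.004], [0.502, 0.026, 0.061]]
```

```bash
python3 -c "
from bench import *
print(hand_in())"
```

```text
the job is handed in; nothing more can be done
None
```

I handed the job in at about 25 s; the hand-in returned no verdict, but my last camera measurements show the board flat in the carrier's nest, the carrier centred in the detent and the lifter lying flat on the desk. The first push went about 5 mm too far and pressed the carrier against its end stop at up to about 60 N on the wrist (under the 120 N limit), so I nudged it back into the detent from the right.

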